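Transfer a row of ashed crucibles to the cooling block in the same order

TASK

The four porcelain crucibles from the furnace carry no marks, so the place in the row is all that tells the samples apart. Move them from the tan furnace tray to the aluminium cooling block in the same order counted from the wire grip: the crucible nearest the tray's grip goes into the well nearest the block's grip, and so on, each standing upright on the floor of its well. Do not tip a crucible over, and leave the lids lying where they are on the tray.

Things in the scene. Friction and masses are not known exactly. Their poses are not given: they have to be found in the camera images.
- furnace_tray: tan tray, fixed, 66 x 272 mm, 22 mm high. Origin: underside, mid-row; y runs along the row to the end with the wire grip (ends y = 172 mm, 34 mm high); a 6 mm ledge with 10 mm rim for the lids on the -x side, to x = -113. Four wells at x = 0, y = +102, +34, -34, -102 mm: floor 30 mm wide, 12 mm above the underside, flaring to 46 mm at the top. All wells hold crucibles at first.
- cooling_block: grey aluminium block with dark end plates, fixed, no ledge, empty at first. Size, origin, axes and wells as on the tray: y runs along the row to the wire-grip end (ends y = 176 mm, 36 mm high); wells at x = 0, y = +102, +34, -34, -102 mm, floor 30 mm wide, 12 mm above the underside, flaring to 46 mm at the top, 22 mm up. Its grip may point left, right or away from the robot.
- crucible_large_centre (a point): white open porcelain crucible, the largest: flared, 54 mm across the rim, 44 mm high, foot 28 mm across, wall 2.5 mm. Point: on its axis, half-way up (22 mm above its foot); z along the axis, up. Loose, about 50 g; can be gripped from above across the outside of the rim, the fingertips reaching some 15 mm below the rim, best across the row, where there is free room.
- crucible_medium_centre (a point): white open porcelain crucible, medium size: flared, 42 mm across the rim, 34 mm high, foot 24 mm across. Point: on its axis, half-way up (17 mm above its foot); z along the axis, up. Loose, about 50 g; can be gripped from above across the outside of the rim, the fingertips reaching some 15 mm below the rim, best across the row, where there is free room.
- crucible_small_centre (a point): white open porcelain crucible, the smallest: flared, 33 mm across the rim, 28 mm high, foot 19 mm across. Point: on its axis, half-way up (14 mm above its foot); z along the axis, up. Loose, about 50 g; can be gripped from above across the outside of the rim, the fingertips reaching some 15 mm below the rim, best across the row, where there is free room.
- crucible_tall_centre (a point): white open porcelain crucible, the tall narrow one: almost straight, 38 mm across the rim, 58 mm high, foot 25 mm across, wall 2.5 mm. Point: on its axis, half-way up (29 mm above its foot); z along the axis, up. Loose, about 50 g; can be gripped from above across the outside of the rim, the fingertips reaching some 15 mm below the rim, best across the row, where there is free room.
- lid_large_centre (a point): white porcelain lid with a knob, 54 mm across, 15 mm high, lying loose on the ledge of the furnace tray, 74 mm in front of the large crucible's place; it stays there. Point: on its axis, half-way up.
- lid_medium_centre (a point): white porcelain lid with a knob, 42 mm across, 15 mm high, lying loose on the ledge of the furnace tray, 74 mm in front of the medium crucible's place; it stays there. Point: on its axis, half-way up.
- lid_small_centre (a point): white porcelain lid with a knob, 33 mm across, 15 mm high, lying loose on the ledge of the furnace tray, 74 mm in front of the small crucible's place; it stays there. Point: on its axis, half-way up.
- lid_tall_centre (a point): white porcelain lid with a knob, 38 mm across, 15 mm high, lying loose on the ledge of the furnace tray, 74 mm in front of the tall crucible's place; it stays there. Point: on its axis, half-way up.
Not all that is in view belongs to the job. What is shaped like the part that bears crucible_medium_centre but green or purple is not meant.

How it is judged:
By the outcome, as a careful person would: the job done as asked, in the order asked, and still so for the second after the job is handed in, with the robot touching nothing.
It also fails if it takes over 99 s, if anything falls off the work surface, if the arm or the gripper's body presses on something with over 40 N, if the wrist force passes 120 N, or if a joint passes its speed limit or range.

ROBOT

A 6-joint arm with a two-finger parallel gripper is mounted at the origin on a cart in front of the work surface, level with it; the furniture and walls round the work are solid. World frame = base frame: x ahead of the robot, y to its left, z up, the work surface at z = 0. Lengths are in m, angles in rad, forces in N, time in s.
With the tool pointing down it reaches from about 0.4 to 0.925 m from the base axis. Payload 12.5 kg.
Tool frame: the origin (TCP) lies midway between the tips of the shut fingers; the grasp point (between the pads) lies 19 mm behind it; z points along the fingers, y is the line along which they close (so a half turn about z gives the same grasp; the last joint's range is limited). The gripper opens to 95 mm and grips with 3 to 60 N. Pads are 20 mm wide; open, the fingers measure 119 mm over their backs; the gripper's body (75 mm by 180 mm) begins 59 mm behind the grasp point.
Start: joints at [1.168, 0.491, 1.559, -0, 1.092, -0.106], TCP at [0.183, 0.598, 0.215] pointing down, gripper open.
Joint ranges: [-3.1, 3.1], [-0.84, 2.19], [0.05, 2.79], [-1.13, 4.28], [0.06, 2.93], [-2.69, 2.69]. Speed limits (rad/s): [2.22, 2.22, 2.79, 3.14, 3.14, 3.14].

INTERFACE

Orientations are given as [roll, pitch, yaw] about the fixed x, y, z axes, in that order (R = Rz(yaw) Ry(pitch) Rx(roll)).
In Python, from cell import * gives the robot as it stands.
- The arm moves only by the shell command python3 -m jog 'ROWS' [OPENING] [FORCE]. ROWS is JSON, a list of rows, each a list of 6 numbers: the shift along the tool's x, y, z in m, then the turn, a rotation vector about the tool's x, y, z in rad. A call has 1 to 12 rows; each row shifts and turns the commanded pose from where the row before left it, along the tool's axes as they then stand; what a row does not reach is not made up. A row lasts 1/10 s, in which the tool goes at most 50 mm and 8.59 degrees, less where a joint would pass 70% of its speed; a pose out of reach is approached as far as the arm can. A call with a gripper value outside its range is refused whole. OPENING is the closure, from -1 (fully open) to 1 (shut), set as the call begins (- or left out, the last holds). The fingers move at their own pace and stop on an object; FORCE is the grip in N (left out, the last holds). Time passes only in rows, so rows that do not move let the fingers close. It gives the time, the measured TCP pose, the force, the opening and the grip force at its end, in the units of the state.
- observe(): the state, without advancing time (a new reading comes with each control period).
- get_image(name): name is "scene" or "top"; returns the picture (400x640x3 uint8, red, green, blue); there is no depth.
- camera_info(name): a dict with "fx", "fy", "cx", "cy" (pixels), "xyz" and "orientation" of the camera in the world. Camera axes: x right, y down, z forward; pixel columns grow to the right and rows downward; lengths in m; the calibration is good to about 2 mm. A picture is of the moment at which its call begins. camera_info takes no time and is no camera call.
- finish_job(): hands the job in; it is judged then, once.
The state is a dict: "clock": time; "joint_positions": joint angles; "joint_velocities": joint speeds; "tau": joint torques, N m; "ee_pos": TCP position; "tool_rot": TCP orientation; "contact_force": force on the tool from outside, world axes, zero at the start; "torque": the same for the moment, N m; "finger_gap": finger opening in m; "grasp_force": force on a finger pad.
Only numpy, scipy, OpenCV 4.12 (cv2) and the standard library are available. Lean on these libraries where they do the work, as an engineer would, in place of code of your own. Each camera call takes 0.05 s, during which the arm holds its last target. There are 200 camera calls.

## Working session

There is one attempt and no reset: what is moved stays moved. The work goes in short steps, Python scripts to look and compute and a shell command to move; the robot and the scene stay as the last step left them, time stands still between calls to the robot, and variables do not carry over. Pictures are saved under pics/ and viewed, at most 14 in all, crops included, and the job is handed in when it is done.

```bash
ls; mkdir -p pics; python3 - <<'E'
from cell import *
import cv2
for n in("scene","top"):
    im=get_image(n); cv2.imwrite(f"pics/{n}0.png",im[:,:,::-1]); print(n,camera_info(n))
print(observe())
E
```

```text
pics
scene {'fx': 504.0892469807048, 'fy': 504.0892469807048, 'cx': 321.5902777009111, 'cy': 208.7579814462295, 'xyz': array([0.01558379, 0.97496973, 0.88667669]), 'orientation': array([-2.21770761,  0.01981989, -2.65556083])}
top {'fx': 374.6404165740216, 'fy': 374.6404165740216, 'cx': 322.55044775756403, 'cy': 197.2259232878211, 'xyz': array([0.41614949, 0.01697288, 1.0953722 ]), 'orientation': array([-3.03096283, -0.01616588, -1.5838866 ])}
{'clock': 0.1, 'joint_positions': array([ 1.16846201e+00,  4.91451996e-01,  1.55940413e+00,  2.28658319e-05,
        1.09168097e+00, -1.05610491e-01]), 'joint_velocities': array([-0.00042005, -0.00271279, -0.00039069, -0.00197955, -0.00128845,
       -0.00185086]), 'tau': array([ 2.97734521e-03, -6.13620400e+01, -2.58606899e+01,  6.93952362e-02,
        4.69934859e-02, -4.20922595e-05]), 'ee_pos': array([0.18263652, 0.59749217, 0.21414418]), 'tool_rot': array([-3.14065561e+00, -1.19725651e-04,  2.84485822e+00]), 'contact_force': array([-0.73867085,  0.74719121, -0.08597516]), 'torque': array([ 0.0543143 ,  0.01799114, -0.02447562]), 'grasp_force': 0.0, 'finger_gap': 0.09502075381259861}
```

View pics/top0.png

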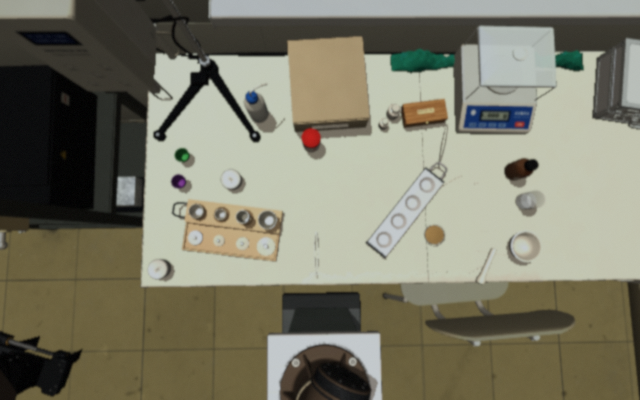

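View pics/scene0.png

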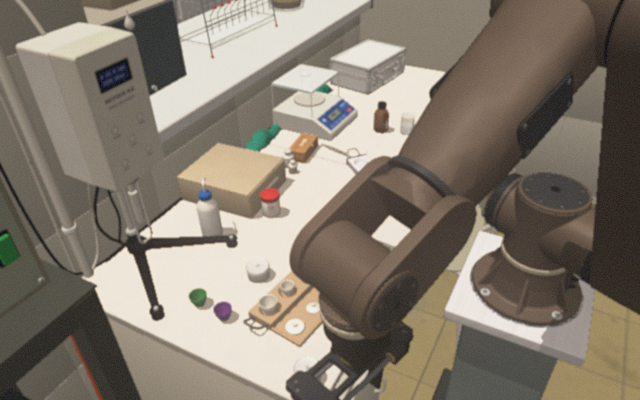

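The top view shows the tray at px (183–283, 203–260) with its grip on the left, and the block from its grip at (437,170) to (378,245), so the grip points away and to the right. In the scene view the arm hides part of the tray. I'll zoom in next.

```bash
cat > h.py <<'E'
import numpy as np,cv2
from scipy.spatial.transform import Rotation as R
from cell import *
def ray(n,uv,z):
    c=camera_info(n); r=R.from_euler('xyz',c['orientation']).as_matrix()
    uv=np.atleast_2d(uv).astype(float)
    d=np.c_[(uv[:,0]-c['cx'])/c['fx'],(uv[:,1]-c['cy'])/c['fy'],np.ones(len(uv))]@r.T
    return c['xyz']+d*((z-c['xyz'][2])/d[:,2])[:,None]
def proj(n,p):
    c=camera_info(n); r=R.from_euler('xyz',c['orientation']).as_matrix()
    q=(np.atleast_2d(p)-c['xyz'])@r
    return np.c_[q[:,0]/q[:,2]*c['fx']+c['cx'],q[:,1]/q[:,2]*c['fy']+c['cy']]
E
python3 - <<'E'
from h import *
im=cv2.imread('pics/top0.png')
a=cv2.resize(im[190:270,165:295],None,fx=6,fy=6,interpolation=cv2.INTER_CUBIC)
b=cv2.resize(im[155:265,355:455],None,fx=5,fy=5,interpolation=cv2.INTER_CUBIC)
cv2.imwrite('pics/a.png',a);cv2.imwrite('pics/b.png',b)
hsv=cv2.cvtColor(im,cv2.COLOR_BGR2HSV)
for p in [(190,225),(230,226),(262,255),(375,240),(437,180),(395,200),(300,200)]: print(p,hsv[p[1],p[0]])
E
```

```text
(190, 225) [ 18  90 190]
(230, 226) [ 19  85 177]
(262, 255) [ 21  60 190]
(375, 240) [100   8 192]
(437, 180) [ 78   7 194]
(395, 200) [ 38  26 199]
(300, 200) [ 38  25 200]
```

View pics/a.png

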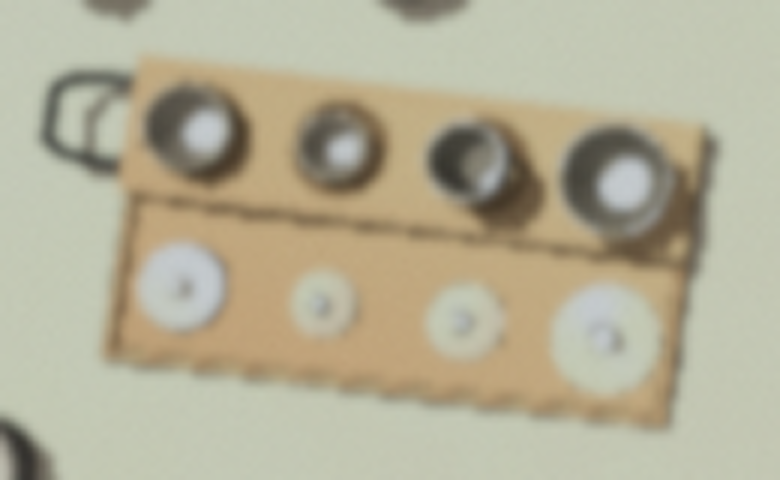

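View pics/b.png

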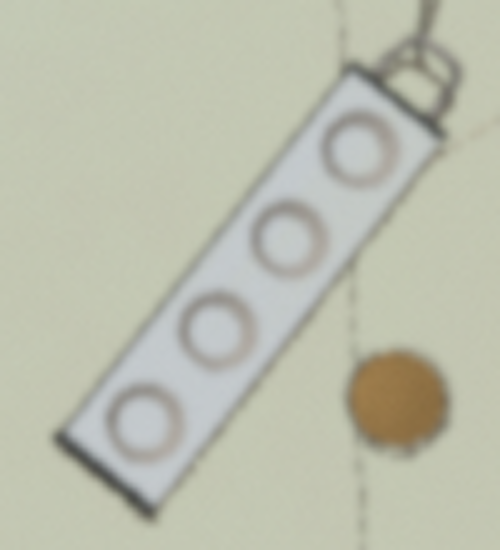

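Crop a shows, from the grip outwards, medium (195,132), small (338,147), tall (467,160) and large (616,182); the lids below have matching sizes. Crop b shows the block wells, from the grip, at (360,149), (289,239), (217,330) and (145,422).

```bash
python3 - <<'E'
from h import *
f=lambda uv,o,s:(np.array(uv,float)+.5)/s-.5+o
A=lambda uv:f(uv,(165,190),6); B=lambda uv:f(uv,(355,155),5)
np.set_printoptions(precision=4,suppress=True)
rims=[(195,132),(338,147),(467,160),(616,182)]
hs=[.046,.040,.070,.056]
C=np.array([ray('top',A(u),h)[0] for u,h in zip(rims,hs)]);print('rims\n',C)
k=ray('top',A([(140,55),(707,130),(690,262),(127,190)]),.022);print('tray corners',k[:,:2],k[:,:2].mean(0),np.linalg.norm(k[1]-k[0]),np.linalg.norm(k[3]-k[0]))
L=ray('top',A([(181,287),(322,304),(464,321),(605,338)]),.014);print('lids',L[:,:2])
W=ray('top',B([(360,149),(289,239),(217,330),(145,422)]),.022);print('wells\n',W)
kb=ray('top',B([(350,67),(443,135),(152,516),(58,438)]),.022);print('blk corners mean',kb[:,:2].mean(0),np.linalg.norm(kb[1]-kb[2]))
ys=np.array([.102,.034,-.034,-.102])
for n,P in(('tray',C),('lids',L),('block',W)):
    d=(ys[:,None]*(P[:,:2]-P[:,:2].mean(0))).sum(0)/(ys**2).sum()
    th=np.arctan2(d[1],d[0])-np.pi/2
    print(n,P[:,:2].mean(0),'scale',np.linalg.norm(d),'yaw',th)
print(proj('scene',C),proj('scene',W))
E
```

```text
rims
 [[0.4961 0.3493 0.046 ]
 [0.4888 0.2844 0.04  ]
 [0.4801 0.2183 0.07  ]
 [0.47   0.1525 0.056 ]]
tray corners [[0.5351 0.3839]
 [0.496  0.1136]
 [0.4333 0.1218]
 [0.4708 0.3883]] [0.4838 0.2519] 0.27306103800217735 0.06450363927915582
lids [[0.4247 0.3643]
 [0.4158 0.2974]
 [0.4069 0.2299]
 [0.398  0.1629]]
wells
 [[ 0.5693 -0.305   0.022 ]
 [ 0.5172 -0.2614  0.022 ]
 [ 0.4652 -0.2178  0.022 ]
 [ 0.4132 -0.1747  0.022 ]]
blk corners mean [ 0.4899 -0.2392] 0.2798329034587533
tray [0.4837 0.2511] scale 0.9739330688781819 yaw -0.13204599710401443
lids [0.4114 0.2636] scale 0.9960928093680402 yaw -0.13210676539258848
block [ 0.4912 -0.2397] scale 0.996664422790178 yaw -2.2665162437882715
[[269.813  299.8799]
 [287.6875 284.1677]
 [304.3433 258.5137]
 [321.1489 247.7539]] [[360.4022 162.3871]
 [369.849  172.8649]
 [379.8933 184.0434]
 [390.6703 195.8912]]
```

Order from the grip: medium, small, tall, large. The tray is at about (0.484, 0.252) with yaw −0.132, and the block at (0.4905, −0.2395) with yaw −2.2665. Sizes and spacing agree with those given. I'll write a helper that prints the remaining deltas and start with the turn.

```bash
cat > d.py <<'E'
# usage: d.py x y z yaw -> turn about tool z, then shift in tool axes after the turn
import sys; from h import *
x,y,z,yaw=map(float,sys.argv[1:5]); o=observe(); r=o['tool_rot']; p=np.array(o['ee_pos'])
r0=R.from_euler('xyz',r); rt=R.from_euler('xyz',[np.pi,0,yaw])
print('turn',(r0.inv()*rt).as_rotvec().round(4),'shift',(rt.inv().apply(np.array([x,y,z])-p)).round(4))
E
python3 -m jog '[[0,0,0,0,0,0.1406],[0,0,0,0,0,0.1406],[0,0,0,0,0,0.1406],[0,0,0,0,0,0.1406],[0,0,0,0,0,0.1406],[0,0,0,0,0,0.1406],[0,0,0,0,0,0.1406],[0,0,0,0,0,0.1406],[0,0,0,0,0,0.1406],[0,0,0,0,0,0.1406],[0,0,0,0,0,0]]' -0.5 10
python3 d.py .497 .351 .12 1.439
```

```text
clock: 1.2
ee_pos: [0.1827, 0.5976, 0.2143]
tool_rot: [-3.141, 0.001, 1.437]
contact_force: [-0.3, -0.1, -0.2]
finger_gap: 0.0712
grasp_force: 0.0
turn [-0.0002  0.0006 -0.0023] shift [-0.2031  0.344   0.0943]
```

```bash
python3 -m jog '[[-0.02,0.034,0,0,0,0],[-0.02,0.034,0,0,0,0],[-0.02,0.034,0,0,0,0],[-0.02,0.034,0,0,0,0],[-0.02,0.034,0,0,0,0],[-0.02,0.034,0.01,0,0,0],[-0.02,0.034,0.02,0,0,0],[-0.02,0.034,0.02,0,0,0],[-0.02,0.034,0.02,0,0,0],[-0.023,0.038,0.024,0,0,0],[0,0,0,0,0,0]]'
python3 - <<'E'
from h import *
for n,(u,v) in (("top",(115,130)),("scene",(200,200))):
    im=get_image(n)[:,:,::-1]; w=(230,150)if n=="top" else (160,150)
    cv2.imwrite(f'pics/{n}1.png',cv2.resize(im[v:v+w[1],u:u+w[0]],None,fx=3.4,fy=3.4,interpolation=cv2.INTER_CUBIC))
E
python3 d.py .497 .351 .03 1.439
```

```text
clock: 2.3
ee_pos: [0.4991, 0.3478, 0.1177]
tool_rot: [-3.139, 0.003, 1.439]
contact_force: [-0.6, 0.0, -0.1]
finger_gap: 0.071
grasp_force: 0.0
turn [-0.0013  0.0007  0.0012] shift [ 0.0003 -0.0001  0.0902]
```

View pics/top1.png

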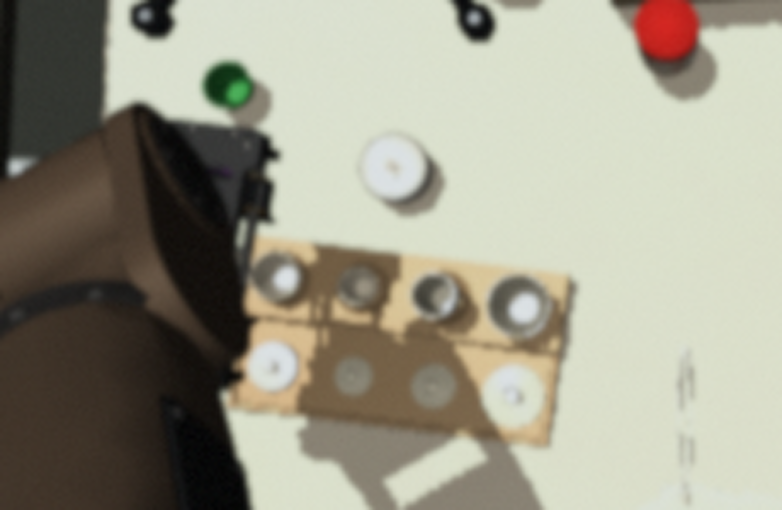

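View pics/scene1.png

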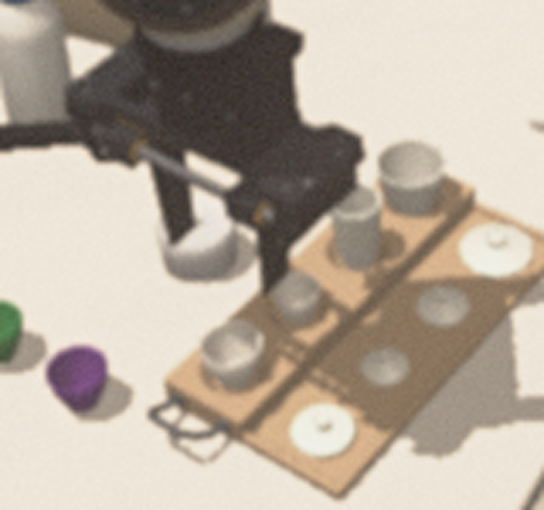

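The tray and its lids are undisturbed. The gripper hangs over the medium crucible (the perspective shift fits), and a white jar stands about 60 mm beyond the tray. Descending.

```bash
python3 -m jog '[[0,0,0.025,0,0,0],[0,0,0.025,0,0,0],[0,0,0.02,0,0,0],[0,0,0.014,0,0,0],[0,0,0.006,0,0,0],[0,0,0,0,0,0],[0,0,0,0,0,0]]'
python3 d.py .497 .351 .03 1.439
python3 -m jog '[[0,0,0,0,0,0],[0,0,0,0,0,0],[0,0,0,0,0,0],[0,0,0,0,0,0],[0,0,0,0,0,0],[0,0,0,0,0,0],[0,0,0,0,0,0],[0,0,0,0,0,0]]' 1 8
python3 -m jog '[[0,0,-0.01,0,0,0],[0,0,-0.025,0,0,0],[0,0,-0.03,0,0,0],[0,0,-0.03,0,0,0],[0,0,-0.025,0,0,0],[0,0,0,0,0,0],[0,0,0,0,0,0]]'
python3 d.py .5688 -.3048 .1 2.446
```

```text
clock: 3.1
ee_pos: [0.497, 0.3519, 0.0318]
tool_rot: [3.141, -0.001, 1.44]
contact_force: [-0.0, -0.4, 0.2]
finger_gap: 0.0712
grasp_force: 0.0
turn [ 0.001  -0.0008  0.0006] shift [-0.0009  0.0002  0.0018]
clock: 3.9
ee_pos: [0.4969, 0.3515, 0.031]
tool_rot: [3.141, -0.0, 1.439]
contact_force: [1.1, -0.4, 1.1]
finger_gap: 0.0401
grasp_force: 8.0
clock: 4.6
ee_pos: [0.4965, 0.3514, 0.1513]
tool_rot: [3.141, -0.001, 1.439]
contact_force: [-0.2, 0.3, -0.7]
finger_gap: 0.0404
grasp_force: 8.0
turn [ 7.0000e-04 -2.0000e-04 -1.0071e+00] shift [-0.476  -0.4575  0.0513]
```

Gripped at a 40 mm gap, which fits the medium crucible. Next: turn and carry it over.

```bash
python3 -m jog '[[0,0,0,0,0,-0.143],[0,0,0,0,0,-0.144],[0,0,0,0,0,-0.144],[0,0,0,0,0,-0.144],[0,0,0,0,0,-0.144],[0,0,0,0,0,-0.144],[0,0,0,0,0,-0.144],[-0.01,-0.01,0,0,0,0],[-0.02,-0.02,0,0,0,0],[-0.03,-0.03,0,0,0,0],[-0.034,-0.033,0,0,0,0],[-0.034,-0.033,0,0,0,0]]'
python3 -m jog '[[-0.034,-0.033,0,0,0,0],[-0.034,-0.033,0,0,0,0],[-0.034,-0.033,0,0,0,0],[-0.034,-0.033,0,0,0,0],[-0.034,-0.033,0,0,0,0],[-0.034,-0.033,0,0,0,0],[-0.034,-0.033,0,0,0,0],[-0.034,-0.033,0,0,0,0],[-0.034,-0.033,0,0,0,0],[-0.032,-0.0245,0.02,0,0,0],[-0.01,-0.01,0.02,0,0,0],[0,0,0,0,0,0]]'
python3 d.py .5688 -.3048 .033 2.446
python3 - <<'E'
from h import *
im=get_image("top")[:,:,::-1]
cv2.imwrite('pics/top2.png',cv2.resize(im[130:270,330:520],None,fx=4,fy=4,interpolation=cv2.INTER_CUBIC))
E
```

```text
clock: 5.8
ee_pos: [0.5134, 0.1703, 0.1501]
tool_rot: [-3.14, -0.001, 2.442]
contact_force: [1.4, -0.9, -0.1]
finger_gap: 0.0402
grasp_force: 8.0
clock: 7.0
ee_pos: [0.5665, -0.3065, 0.1073]
tool_rot: [-3.141, -0.006, 2.439]
contact_force: [1.1, 0.7, -1.5]
finger_gap: 0.0403
grasp_force: 8.0
turn [-0.0006 -0.0055 -0.0071] shift [-0.0007  0.0028  0.0743]
```

View pics/top2.png

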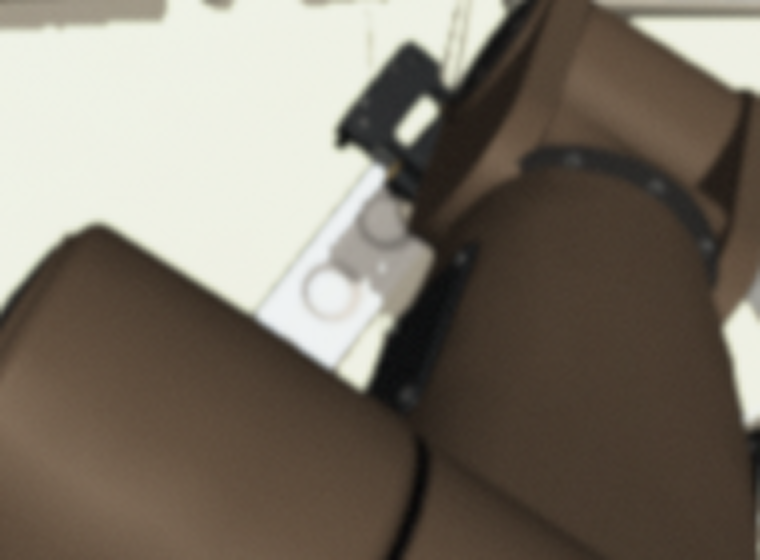

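The arm hides the held crucible; only wells 2 and 3 are visible. I'll rely on the measured wells: correct the residual, then lower.

```bash
python3 -m jog '[[0,0.0028,0.01,0,-0.005,-0.007],[0,0,0.02,0,0,0],[0,0,0.02,0,0,0],[0,0,0,0,0,0],[0,0,0,0,0,0]]'
python3 d.py .5688 -.3048 .032 2.446
```

```text
clock: 7.55
ee_pos: [0.5711, -0.3019, 0.0615]
tool_rot: [3.141, 0.005, 2.453]
contact_force: [0.3, 0.0, 0.4]
finger_gap: 0.0403
grasp_force: 8.0
turn [0.0001 0.0053 0.0074] shift [-0.0001 -0.0036  0.0295]
```

```bash
python3 -m jog '[[0,-0.0035,0,0,0.005,0.007],[0,0,0,0,0,0],[0,0,0.01,0,0,0],[0,0,0.01,0,0,0],[0,0,0.005,0,0,0],[0,0,0.004,0,0,0],[0,0,0,0,0,0],[0,0,0,0,0,0]]'
python3 d.py .5688 -.3048 .031 2.446
```

```text
clock: 8.35
ee_pos: [0.5686, -0.3055, 0.0318]
tool_rot: [3.142, -0.0, 2.446]
contact_force: [0.1, 0.2, -0.5]
finger_gap: 0.0402
grasp_force: 8.0
turn [ 0.     -0.0002 -0.0002] shift [0.0002 0.0007 0.0008]
```

```bash
python3 -m jog '[[0,0,0.001,0,0,0],[0,0,0,0,0,0],[0,0,0,0,0,0]]'
python3 -m jog '[[0,0,0,0,0,0],[0,0,0,0,0,0],[0,0,0,0,0,0],[0,0,-0.01,0,0,0],[0,0,-0.03,0,0,0],[0,0,-0.03,0,0,0],[0,0,-0.03,0,0,0],[0,0,-0.02,0,0,0],[0,0,0,0,0,0]]' -0.3
python3 d.py .4887 .2850 .12 1.439
```

```text
clock: 8.65
ee_pos: [0.5686, -0.3055, 0.0309]
tool_rot: [3.141, 0.0, 2.446]
contact_force: [0.3, 0.6, -0.5]
finger_gap: 0.0402
grasp_force: 8.0
clock: 9.55
ee_pos: [0.5696, -0.3061, 0.1545]
tool_rot: [3.141, 0.005, 2.446]
contact_force: [-0.3, -0.1, 0.5]
finger_gap: 0.0616
grasp_force: 0.0
turn [0.0034 0.0047 1.0068] shift [ 0.5754 -0.1578  0.0345]
```

```bash
python3 -m jog '[[0,0,0,0,0,0.143],[0,0,0,0,0,0.144],[0,0,0,0,0,0.144],[0,0,0,0,0,0.144],[0,0,0,0,0,0.144],[0,0,0,0,0,0.144],[0,0,0,0,0,0.144],[0.022,-0.006,0,0,0,0],[0.0443,-0.0121,0,0,0,0],[0.0443,-0.0121,0,0,0,0],[0.0443,-0.0121,0,0,0,0],[0.0443,-0.0121,0,0,0,0]]'
python3 -m jog '[[0.0443,-0.0121,0,0,0,0],[0.0443,-0.0121,0,0,0,0],[0.0443,-0.0121,0,0,0,0],[0.0443,-0.0121,0,0,0,0],[0.0443,-0.0121,0,0,0,0],[0.0443,-0.0121,0,0,0,0],[0.0443,-0.0121,0,0,0,0],[0.0443,-0.0121,0.015,0,0,0],[0.0218,-0.0066,0.02,0,0,0],[0,0,0,0,0,0],[0,0,0,0,0,0]]'
python3 d.py .4887 .2850 .027 1.439
python3 - <<'E'
from h import *
im=get_image("top")[:,:,::-1]
a=im[130:270,155:300]
b=get_image("scene")[:,:,::-1][120:260,320:465]
cv2.imwrite('pics/top3.png',cv2.resize(np.hstack([a,b]),None,fx=2.7,fy=2.7,interpolation=cv2.INTER_CUBIC))
E
```

```text
clock: 10.75
ee_pos: [0.5399, -0.0992, 0.1503]
tool_rot: [-3.141, -0.0, 1.438]
contact_force: [1.2, 0.7, -0.1]
finger_gap: 0.0621
grasp_force: 0.0
clock: 11.85
ee_pos: [0.4874, 0.2855, 0.1153]
tool_rot: [-3.14, 0.001, 1.44]
contact_force: [-0.0, -0.3, 0.9]
finger_gap: 0.0619
grasp_force: 0.0
turn [-0.0013  0.0009  0.0009] shift [-0.0003  0.0014  0.0883]
```

View pics/top3.png

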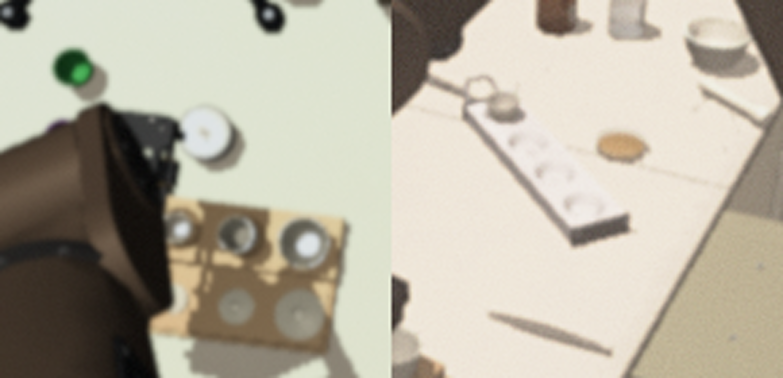

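The medium crucible stands upright in the well nearest the block's grip. Next, the small one.

```bash
python3 -m jog '[[0,0.001,0.02,0,0,0],[0,0,0.025,0,0,0],[0,0,0.023,0,0,0],[0,0,0.014,0,0,0],[0,0,0.006,0,0,0],[0,0,0,0,0,0],[0,0,0,0,0,0]]' -0.1
python3 d.py .4887 .2850 .027 1.439
python3 -m jog '[[0,0,0,0,0,0],[0,0,0,0,0,0],[0,0,0,0,0,0],[0,0,0,0,0,0],[0,0,0,0,0,0],[0,0,0,0,0,0],[0,0,0,0,0,0],[0,0,0,0,0,0]]' 1 8
python3 -m jog '[[0,0,-0.01,0,0,0],[0,0,-0.025,0,0,0],[0,0,-0.03,0,0,0],[0,0,-0.03,0,0,0],[0,0,-0.025,0,0,0],[0,0,0,0,0,0],[0,0,0,0,0,0]]'
python3 d.py .5166 -.2613 .1 2.446
```

```text
clock: 12.65
ee_pos: [0.4894, 0.2855, 0.0287]
tool_rot: [3.141, -0.001, 1.438]
contact_force: [0.3, -0.9, 0.2]
finger_gap: 0.0525
grasp_force: 0.0
turn [ 0.001  -0.0007 -0.0005] shift [-0.0006 -0.0006  0.0017]
clock: 13.45
ee_pos: [0.4891, 0.2856, 0.0281]
tool_rot: [3.141, -0.0, 1.439]
contact_force: [1.0, -0.8, 4.2]
finger_gap: 0.031
grasp_force: 8.0
clock: 14.15
ee_pos: [0.4886, 0.2854, 0.1481]
tool_rot: [3.141, -0.0, 1.439]
contact_force: [-0.0, 0.4, -1.2]
finger_gap: 0.0314
grasp_force: 8.0
turn [ 4.0000e-04 -1.0000e-04 -1.0072e+00] shift [-0.3719 -0.4017  0.0481]
```

```bash
python3 -m jog '[[0,0,0,0,0,-0.143],[0,0,0,0,0,-0.144],[0,0,0,0,0,-0.144],[0,0,0,0,0,-0.144],[0,0,0,0,0,-0.144],[0,0,0,0,0,-0.144],[0,0,0,0,0,-0.144],[-0.0155,-0.0166,0,0,0,0],[-0.031,-0.0335,0,0,0,0],[-0.031,-0.0335,0,0,0,0],[-0.031,-0.0335,0,0,0,0],[-0.031,-0.0335,0,0,0,0]]'
python3 -m jog '[[-0.031,-0.0335,0,0,0,0],[-0.031,-0.0335,0,0,0,0],[-0.031,-0.0335,0,0,0,0],[-0.031,-0.0335,0,0,0,0],[-0.031,-0.0335,0,0,0,0],[-0.031,-0.0335,0,0,0,0],[-0.031,-0.0335,0,0,0,0],[-0.0154,-0.0166,0.025,0,0,0],[0,0,0.025,0,0,0],[0,0,0,0,0,0],[0,0,0,0,0,0],[0,0,0,0,0,0]]'
python3 d.py .5166 -.2613 .028 2.446
```

```text
clock: 15.35
ee_pos: [0.4985, 0.0789, 0.1466]
tool_rot: [-3.14, -0.002, 2.446]
contact_force: [0.7, -0.4, -0.4]
finger_gap: 0.0314
grasp_force: 8.0
clock: 16.55
ee_pos: [0.5171, -0.2607, 0.0986]
tool_rot: [3.141, 0.0, 2.447]
contact_force: [0.3, 1.3, 0.5]
finger_gap: 0.0318
grasp_force: 8.0
turn [0.0002 0.0005 0.0006] shift [ 0.     -0.0008  0.0706]
```

```bash
python3 -m jog '[[0,-0.001,0.02,0,0,0],[0,0,0.02,0,0,0],[0,0,0.015,0,0,0],[0,0,0.01,0,0,0],[0,0,0.005,0,0,0],[0,0,0,0,0,0],[0,0,0,0,0,0],[0,0,0,0,0,0]]'
python3 d.py .5166 -.2613 .028 2.446
```

```text
clock: 17.35
ee_pos: [0.5164, -0.262, 0.0285]
tool_rot: [3.141, 0.001, 2.446]
contact_force: [0.0, -0.5, 0.8]
finger_gap: 0.0316
grasp_force: 8.0
turn [ 0.0002  0.0009 -0.0001] shift [0.0003 0.0007 0.0005]
```

```bash
python3 -m jog '[[0,0,0.0005,0,0,0],[0,0,0,0,0,0],[0,0,0,0,0,0],[0,0,0,0,0,0],[0,0,0,0,0,0],[0,0,-0.01,0,0,0],[0,0,-0.03,0,0,0],[0,0,-0.03,0,0,0],[0,0,-0.03,0,0,0],[0,0,-0.02,0,0,0],[0,0,0,0,0,0],[0,0,0,0,0,0]]' -0.2
python3 d.py .4798 .2183 .14 1.439
```

```text
clock: 18.55
ee_pos: [0.5161, -0.2619, 0.1477]
tool_rot: [3.141, 0.001, 2.446]
contact_force: [-0.2, 0.3, -0.5]
finger_gap: 0.0569
grasp_force: 0.0
turn [5.0000e-04 6.0000e-04 1.0068e+00] shift [ 0.4712 -0.0991  0.0077]
```

```bash
python3 -m jog '[[0,0,0,0,0,0.143],[0,0,0,0,0,0.144],[0,0,0,0,0,0.144],[0,0,0,0,0,0.144],[0,0,0,0,0,0.144],[0,0,0,0,0,0.144],[0,0,0,0,0,0.144],[0.0195,-0.0041,0,0,0,0],[0.0393,-0.0083,0,0,0,0],[0.0393,-0.0083,0,0,0,0],[0.0393,-0.0083,0,0,0,0],[0.0393,-0.0083,0,0,0,0]]'
python3 -m jog '[[0.0393,-0.0083,0,0,0,0],[0.0393,-0.0083,0,0,0,0],[0.0393,-0.0083,0,0,0,0],[0.0393,-0.0083,0,0,0,0],[0.0393,-0.0083,0,0,0,0],[0.0393,-0.0083,0,0,0,0],[0.0393,-0.0083,0,0,0,0],[0.0194,-0.004,0,0,0,0],[0,0,0,0,0,0],[0,0,0,0,0,0],[0,0,0,0,0,0]]'
python3 d.py .4798 .2183 .055 1.439
python3 - <<'E'
from h import *
im=get_image("top")[:,:,::-1]
a=im[130:270,155:300]
b=get_image("scene")[:,:,::-1][120:260,320:465]
cv2.imwrite('pics/top4.png',cv2.resize(np.hstack([a,b]),None,fx=2.7,fy=2.7,interpolation=cv2.INTER_CUBIC))
E
```

```text
clock: 19.75
ee_pos: [0.5012, -0.0794, 0.1466]
tool_rot: [-3.14, -0.0, 1.442]
contact_force: [0.4, -0.4, 0.1]
finger_gap: 0.0573
grasp_force: 0.0
clock: 20.85
ee_pos: [0.4793, 0.2175, 0.1471]
tool_rot: [-3.141, 0.0, 1.439]
contact_force: [-0.4, 0.2, -0.1]
finger_gap: 0.0572
grasp_force: 0.0
turn [-0.0007  0.0003  0.0004] shift [0.0009 0.0004 0.0921]
```

View pics/top4.png

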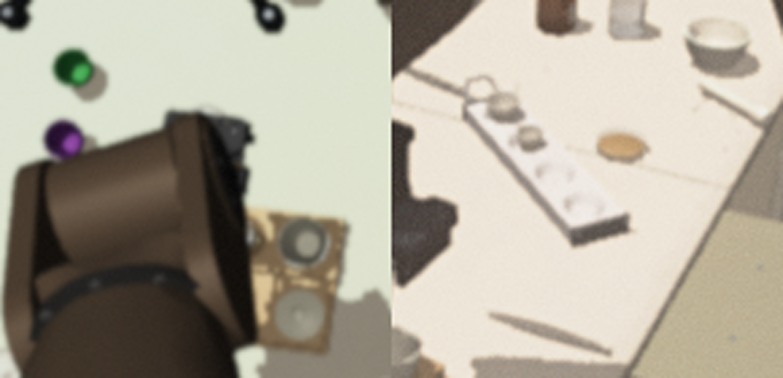

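Medium and small both stand in wells 1 and 2. Next, the tall one.

```bash
python3 -m jog '[[0.0009,0,0.02,0,0,0],[0,0,0.025,0,0,0],[0,0,0.025,0,0,0],[0,0,0.015,0,0,0],[0,0,0.007,0,0,0],[0,0,0,0,0,0],[0,0,0,0,0,0]]'
python3 d.py .4798 .2183 .055 1.439
python3 -m jog '[[0,0,0,0,0,0],[0,0,0,0,0,0],[0,0,0,0,0,0],[0,0,0,0,0,0],[0,0,0,0,0,0],[0,0,0,0,0,0],[0,0,0,0,0,0]]' 1 8
python3 -m jog '[[0,0,-0.01,0,0,0],[0,0,-0.025,0,0,0],[0,0,-0.03,0,0,0],[0,0,-0.03,0,0,0],[0,0,-0.015,0,0,0],[0,0,0,0,0,0],[0,0,0,0,0,0]]'
python3 d.py .4644 -.2177 .13 2.446
```

```text
clock: 21.65
ee_pos: [0.4802, 0.219, 0.056]
tool_rot: [3.141, -0.0, 1.438]
contact_force: [-0.2, -0.5, 0.7]
finger_gap: 0.0569
grasp_force: 0.0
turn [ 0.0007 -0.0004 -0.0005] shift [-0.0007 -0.0003  0.001 ]
clock: 22.35
ee_pos: [0.48, 0.2192, 0.0557]
tool_rot: [3.141, -0.0, 1.439]
contact_force: [1.3, -0.4, 5.5]
finger_gap: 0.036
grasp_force: 8.0
clock: 23.05
ee_pos: [0.4794, 0.2191, 0.1651]
tool_rot: [-3.141, 0.0, 1.439]
contact_force: [-0.2, 0.0, -1.9]
finger_gap: 0.0359
grasp_force: 8.0
turn [-3.0000e-04 -1.0000e-04 -1.0071e+00] shift [-0.2684 -0.3449  0.0351]
```

```bash
python3 -m jog '[[0,0,0,0,0,-0.143],[0,0,0,0,0,-0.144],[0,0,0,0,0,-0.144],[0,0,0,0,0,-0.144],[0,0,0,0,0,-0.144],[0,0,0,0,0,-0.144],[0,0,0,0,0,-0.144],[-0.0134,-0.0172,0,0,0,0],[-0.0268,-0.0345,0,0,0,0],[-0.0268,-0.0345,0,0,0,0],[-0.0268,-0.0345,0,0,0,0],[-0.0268,-0.0345,0,0,0,0]]'
python3 -m jog '[[-0.0268,-0.0345,0,0,0,0],[-0.0268,-0.0345,0,0,0,0],[-0.0268,-0.0345,0,0,0,0],[-0.0268,-0.0345,0,0,0,0],[-0.0268,-0.0345,0,0,0,0],[-0.0134,-0.0172,0.015,0,0,0],[0,0,0.025,0,0,0],[0,0,0.02,0,0,0],[0,0,0,0,0,0],[0,0,0,0,0,0],[0,0,0,0,0,0]]'
python3 d.py .4644 -.2177 .055 2.446
```

```text
clock: 24.25
ee_pos: [0.4719, 0.0212, 0.1641]
tool_rot: [-3.14, -0.002, 2.446]
contact_force: [1.1, -0.8, 0.3]
finger_gap: 0.0357
grasp_force: 8.0
clock: 25.35
ee_pos: [0.4647, -0.2173, 0.1059]
tool_rot: [3.141, 0.001, 2.446]
contact_force: [-0.4, 0.1, -0.5]
finger_gap: 0.036
grasp_force: 8.0
turn [0.0002 0.0005 0.0002] shift [-0.     -0.0005  0.0509]
```

```bash
python3 -m jog '[[0,-0.0005,0.015,0,0,0],[0,0,0.015,0,0,0],[0,0,0.01,0,0,0],[0,0,0.006,0,0,0],[0,0,0.003,0,0,0],[0,0,0.001,0,0,0],[0,0,0,0,0,0],[0,0,0,0,0,0],[0,0,0,0,0,0]]'
python3 d.py .4644 -.2177 .055 2.446
```

```text
clock: 26.25
ee_pos: [0.4643, -0.2178, 0.0557]
tool_rot: [3.141, 0.001, 2.446]
contact_force: [1.2, -0.1, 4.6]
finger_gap: 0.036
grasp_force: 8.0
turn [ 0.0002  0.0007 -0.0002] shift [0.     0.0002 0.0007]
```

Contact of 4.6 N at the expected height: the foot is on the well floor. Release.

```bash
python3 -m jog '[[0,0,0,0,0,0],[0,0,0,0,0,0],[0,0,0,0,0,0],[0,0,0,0,0,0],[0,0,-0.01,0,0,0],[0,0,-0.025,0,0,0],[0,0,-0.03,0,0,0],[0,0,-0.03,0,0,0],[0,0,-0.01,0,0,0],[0,0,0,0,0,0],[0,0,0,0,0,0]]' -0.2
python3 d.py .4703 .1520 .12 1.439
```

```text
clock: 27.35
ee_pos: [0.4637, -0.2175, 0.1596]
tool_rot: [-3.142, -0.001, 2.446]
contact_force: [0.0, -0.2, -0.6]
finger_gap: 0.057
grasp_force: 0.0
turn [-5.0000e-04 -8.0000e-04  1.0068e+00] shift [ 0.3672 -0.042   0.0396]
```

```bash
python3 -m jog '[[0,0,0,0,0,0.143],[0,0,0,0,0,0.144],[0,0,0,0,0,0.144],[0,0,0,0,0,0.144],[0,0,0,0,0,0.144],[0,0,0,0,0,0.144],[0,0,0,0,0,0.144],[0.0204,-0.0023,0,0,0,0],[0.0408,-0.0047,0,0,0,0],[0.0408,-0.0047,0,0,0,0],[0.0408,-0.0047,0,0,0,0],[0.0408,-0.0047,0,0,0,0]]' -0.55
python3 -m jog '[[0.0408,-0.0047,0,0,0,0],[0.0408,-0.0047,0,0,0,0],[0.0408,-0.0047,0,0,0,0],[0.0408,-0.0047,0,0,0,0],[0.0204,-0.0023,0.015,0,0,0],[0,0,0.025,0,0,0],[0,0,0,0,0,0],[0,0,0,0,0,0],[0,0,0,0,0,0]]'
python3 d.py .4703 .1520 .041 1.439
python3 - <<'E'
from h import *
im=get_image("top")[:,:,::-1]
a=im[130:270,155:300]
b=get_image("scene")[:,:,::-1][120:260,320:465]
cv2.imwrite('pics/top5.png',cv2.resize(np.hstack([a,b]),None,fx=2.7,fy=2.7,interpolation=cv2.INTER_CUBIC))
E
```

```text
clock: 28.55
ee_pos: [0.4665, -0.0314, 0.159]
tool_rot: [-3.139, -0.0, 1.438]
contact_force: [0.3, -0.7, -0.8]
finger_gap: 0.0736
grasp_force: 0.0
clock: 29.45
ee_pos: [0.4708, 0.1514, 0.1208]
tool_rot: [3.141, -0.0, 1.438]
contact_force: [0.6, -0.2, -0.2]
finger_gap: 0.0735
grasp_force: 0.0
turn [ 0.0001 -0.0001 -0.001 ] shift [ 0.0005 -0.0006  0.0798]
```

View pics/top5.png

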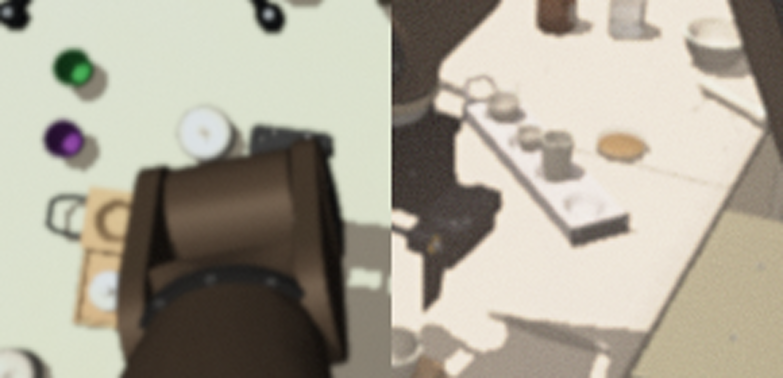

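Three crucibles stand upright in order. Last, the large one.

```bash
python3 -m jog '[[0.0005,-0.0005,0.02,0,0,0],[0,0,0.025,0,0,0],[0,0,0.02,0,0,0],[0,0,0.01,0,0,0],[0,0,0.005,0,0,0],[0,0,0,0,0,0],[0,0,0,0,0,0]]'
python3 d.py .4703 .1520 .041 1.439
python3 -m jog '[[0,0,0,0,0,0],[0,0,0,0,0,0],[0,0,0,0,0,0],[0,0,0,0,0,0],[0,0,0,0,0,0],[0,0,0,0,0,0],[0,0,0,0,0,0]]' 1 8
python3 -m jog '[[0,0,-0.01,0,0,0],[0,0,-0.025,0,0,0],[0,0,-0.03,0,0,0],[0,0,-0.03,0,0,0],[0,0,-0.025,0,0,0],[0,0,0,0,0,0],[0,0,0,0,0,0]]'
python3 d.py .4124 -.1743 .1 2.446
```

```text
clock: 30.25
ee_pos: [0.4705, 0.1524, 0.0411]
tool_rot: [3.141, -0.0, 1.439]
contact_force: [-0.7, -0.5, -0.5]
finger_gap: 0.0738
grasp_force: 0.0
turn [ 0.0011 -0.0004 -0.0003] shift [-0.0004 -0.0002  0.0001]
clock: 30.95
ee_pos: [0.4704, 0.1524, 0.0405]
tool_rot: [3.141, -0.0, 1.439]
contact_force: [1.4, -0.3, 4.2]
finger_gap: 0.0522
grasp_force: 8.0
clock: 31.65
ee_pos: [0.4698, 0.1523, 0.1605]
tool_rot: [3.141, -0.0, 1.439]
contact_force: [0.1, -0.5, -1.1]
finger_gap: 0.052
grasp_force: 8.0
turn [ 4.0000e-04  0.0000e+00 -1.0071e+00] shift [-0.1653 -0.2875  0.0605]
```

```bash
python3 -m jog '[[0,0,0,0,0,-0.143],[0,0,0,0,0,-0.144],[0,0,0,0,0,-0.144],[0,0,0,0,0,-0.144],[0,0,0,0,0,-0.144],[0,0,0,0,0,-0.144],[0,0,0,0,0,-0.144],[-0.0103,-0.018,0,0,0,0],[-0.0207,-0.0359,0,0,0,0],[-0.0207,-0.0359,0,0,0,0],[-0.0207,-0.0359,0,0,0,0],[-0.0207,-0.0359,0,0,0,0]]'
python3 -m jog '[[-0.0207,-0.0359,0,0,0,0],[-0.0207,-0.0359,0,0,0,0],[-0.0207,-0.0359,0,0,0,0],[-0.0103,-0.018,0.015,0,0,0],[0,0,0.025,0,0,0],[0,0,0.02,0,0,0],[0,0,0,0,0,0],[0,0,0,0,0,0],[0,0,0,0,0,0]]'
python3 d.py .4124 -.1743 .041 2.446
```

```text
clock: 32.85
ee_pos: [0.4368, -0.0326, 0.1591]
tool_rot: [-3.14, -0.002, 2.446]
contact_force: [0.2, -0.6, -0.9]
finger_gap: 0.0523
grasp_force: 8.0
clock: 33.75
ee_pos: [0.4132, -0.1741, 0.1008]
tool_rot: [3.141, 0.0, 2.446]
contact_force: [1.0, 0.6, -0.5]
finger_gap: 0.0523
grasp_force: 8.0
turn [0.0001 0.0003 0.0002] shift [ 0.0005 -0.0006  0.0598]
```

```bash
python3 -m jog '[[0.0005,-0.0005,0.02,0,0,0],[0,0,0.015,0,0,0],[0,0,0.01,0,0,0],[0,0,0.005,0,0,0],[0,0,0.003,0,0,0],[0,0,0.003,0,0,0],[0,0,0,0,0,0],[0,0,0,0,0,0],[0,0,0,0,0,0]]'
python3 d.py .4124 -.1743 .041 2.446
python3 -m jog '[[0,0,0.001,0,0,0],[0,0,0.001,0,0,0],[0,0,0.001,0,0,0],[0,0,0.0005,0,0,0],[0,0,0,0,0,0],[0,0,0,0,0,0]]'
```

```text
clock: 34.65
ee_pos: [0.4124, -0.1744, 0.0446]
tool_rot: [3.141, 0.0, 2.446]
contact_force: [0.5, -0.2, -0.1]
finger_gap: 0.0523
grasp_force: 8.0
turn [ 0.0002  0.0005 -0.0002] shift [0.0001 0.     0.0036]
clock: 35.25
ee_pos: [0.4127, -0.1746, 0.0411]
tool_rot: [3.141, 0.001, 2.446]
contact_force: [0.7, -2.2, 4.4]
finger_gap: 0.0524
grasp_force: 8.0
```

Contact at the height where it was gripped. Release, back off and look.

```bash
python3 -m jog '[[0,0,0,0,0,0],[0,0,0,0,0,0],[0,0,0,0,0,0],[0,0,0,0,0,0],[0,0,-0.01,0,0,0],[0,0,-0.025,0,0,0],[0,0,-0.03,0,0,0],[0,0,-0.03,0,0,0],[0,0,-0.02,0,0,0],[0,0,0,0,0,0]]' -0.55
python3 -m jog '[[0.02,0.03,-0.01,0,0,0],[0.02,0.035,0,0,0,0],[0.02,0.035,0,0,0,0],[0.02,0.035,0,0,0,0],[0.02,0.035,0,0,0,0],[0.02,0.035,0,0,0,0],[0,0,0,0,0,0],[0,0,0,0,0,0]]'
python3 - <<'E'
from h import *
a=get_image("top")[:,:,::-1][130:270,330:475]
b=get_image("scene")[:,:,::-1][120:260,320:465]
cv2.imwrite('pics/top6.png',cv2.resize(np.hstack([a,b]),None,fx=2.7,fy=2.7,interpolation=cv2.INTER_CUBIC))
E
```

```text
clock: 36.25
ee_pos: [0.4131, -0.1747, 0.1586]
tool_rot: [3.141, 0.005, 2.446]
contact_force: [-0.5, -0.2, -0.2]
finger_gap: 0.074
grasp_force: 0.0
clock: 37.05
ee_pos: [0.4511, 0.0606, 0.1653]
tool_rot: [-3.141, -0.001, 2.448]
contact_force: [0.1, -0.0, -1.3]
finger_gap: 0.0734
grasp_force: 0.0
```

View pics/top6.png

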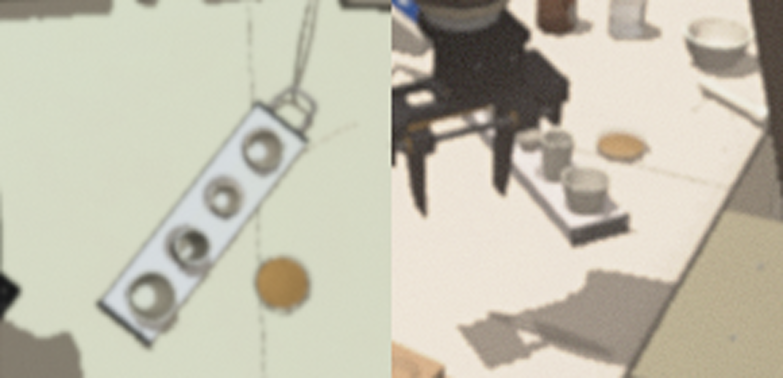

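All four crucibles stand upright in the block. From the grip they are medium, small, tall and large.

```bash
python3 -c "
from cell import *
print(finish_job())"
```

```text
the job is handed in; nothing more can be done
None
```

I moved all four crucibles to the cooling block in their original order from the grip (medium, small, tall, large). All stood upright in the last pictures, the lids were left on the tray, and I handed the job in at about 37 s.

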